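# Turn the mixing drum until its valve stem stands straight up

### The job

The drum of the hand tumbler is to be vented: turn it by pushing the spokes of its front wheel, one after another, with the fingertips until the valve stem on the drum points straight up, and leave it at rest there. Push gently and only on the spoked wheel, without touching the drum or the stem; nothing is to be gripped or lifted, the stand must stay where it stands, and so must the things around it.

Things in the scene. Friction and masses are not known exactly. Their poses are not given: they have to be found in the camera images.
- tumbler_stand: the hand tumbler's stand, loose on rubber feet (about 3 kg; slides or tips if pushed hard): grey base plate 150 (x) x 140 (y) x 16 mm, two aluminium uprights 12 mm thick, centred at x = -60 and +57 mm, 44 mm wide (52 at the top), 176 mm high. Origin: centre of the underside; its -x side is the front and faces roughly the robot; z up. The axle lies along x, 150 mm above the counter
- axle_front (a point): the centre of the spoked wheel on the axle, 85 mm in front (-x) of the stand's origin and 150 mm above it; axes as the stand's. Drum, stem and wheel turn as one about the axle, either way, past full turns; the axle is stiff (about 0.12 N m, 1.5 N at 80 mm radius) and stays where it is left. At the start the stem is at least 100 degrees from upright
- spoke_wheel: the spoked wheel, without a rim: a 56 mm hub 22 mm thick, five straight round steel spokes 10 mm thick, ending 115 mm from the axle. Origin: on the axle, above the stand's origin; x along the axle to the back, z along the valve stem. The spokes lie in the plane x = -85 mm, at 36, 108, 180, 252 and 324 degrees from z, so the stem's direction is midway between two spokes
- mixing_drum: grey drum 120 mm across, from x = -48 to x = +44 mm of the stand, behind the spoked wheel and the front upright; not to be touched. Origin and axes as the spoked wheel's
- valve_stem: the valve stem, the only thing that sticks out of the drum: a steel foot, a slim brass tube and a black cap 15 mm thick, standing radially out of the drum at x = 0 of the stand; not to be touched. Origin: on the axle; z along the stem
- stem_tip (a point): the end of the stem's cap, 110 mm from the axle; z along the stem
- bottle_ctrl: small white round bottle, 42 mm across, 62 mm high, a bystander; origin: centre of its underside
- dish_1: clear round petri dish, 58 mm across, 12 mm high, a bystander; origin: centre of its underside
- stapler: desk stapler, 118 x 32 mm, 46 mm high, a bystander; origin: centre of its underside
- slide_box: small cardboard box, 60 x 85 x 34 mm, a bystander; origin: centre of its underside

How it is judged:
By the outcome, as a careful person would: the job done as asked, in the order asked, and still so for the second after the job is handed in, with the robot touching nothing.
It also fails if it takes over 72 s, if anything falls off the work surface, if the arm or the gripper's body presses on something with over 40 N, if the wrist force passes 120 N, or if a joint passes its speed limit or range.

### The arm

A 7-joint arm with a two-finger parallel gripper is mounted at the origin on a cart in front of the work surface, level with it; the furniture and walls round the work are solid. World frame = base frame: x ahead of the robot, y to its left, z up, the work surface at z = 0. Lengths are in m, angles in rad, forces in N, time in s.
With the tool pointing down it reaches from about 0.425 to 0.875 m from the base axis. Payload 4.7 kg.
Tool frame: the origin (TCP) lies at the very end of the fingers, on their centre line; the grasp point (between the pads) lies behind it (ctrl.tcp_to_grasp is the y of the grasp point in the tool frame, in m); y points along the fingers, x is the direction in which the jaws open and shut, and the axes are right-handed (so a half turn about y gives the same grasp; the last joint's range is limited). The gripper opens to 87 mm and grips with 3 to 60 N. Pads are 19 mm wide; open, the fingers measure 117 mm over their backs; the gripper's body (75 mm by 190 mm) begins 51 mm behind the grasp point.
Start: joints at [-1.224, 0.321, -0.07, 1.45, 0.023, 1.371, -0.057], TCP at [0.212, 0.614, 0.223] pointing down, gripper open.
Joint ranges: [-2.86, 2.86], [-0.3, 2.09], [-1.38, 1.24], [0.06, 2.45], [-1.56, 4.7], [0.09, 2.05], [-2.69, 2.69]. Speed limits (rad/s): [2.57, 2.57, 3.14, 3.14, 3.14, 3.14, 3.14].

### API

Orientations are given as a rotation vector (axis times angle).
In Python, from bench import ctrl, get_image, workorder gives the robot as it stands.
- The arm moves only by the tool drive_tool, never from a script. Its argument "increments" is text: rows parted by semicolons, each of 5 numbers parted by spaces: the shift along the tool's x, y, z in mm, then the turn about the tool's y in degrees, then the closure in counts, from 0 (fully open) to 255 (shut). In form: tx ty tz yaw fingers; .... A call has 1 to 20 rows; each row shifts and turns the commanded pose from where the row before left it, along the tool's axes as they then stand; what a row does not reach is not made up. A row lasts 1/8 s, in which the tool goes at most 62.5 mm and 10.7 degrees, less where a joint would pass 70% of its speed; a pose out of reach is approached as far as the arm can. A call is refused whole if a number of a shift passes 62.5 or a number of a turn 10.7, either way. A call with a gripper value outside its range is refused whole. The fingers move at their own pace and stop on an object; "squeeze" is the grip in N (left out, the last holds). Time passes only in rows, so rows that do not move let the fingers close. It gives the time, the measured TCP pose, the force and the opening at its end, in the units of the state.
- ctrl.get_state(): the state, without advancing time (a new reading comes with each control period).
- get_image(name): name is "side" or "top" or "wrist"; returns a dict with "img" (480x640x3 uint8, red, green, blue), "mtx" (3x3 intrinsics, pixels), "camera_from_world" (4x4, takes a point from world to camera coordinates). Camera axes: x right, y up, looking along -z (the intrinsics and any distortion apply to the point x, -y, -z); pixel columns grow to the right and rows downward; lengths in m; the calibration is good to about 2 mm. A picture is of the moment at which its call begins. There is no depth.
- workorder.close_job(): hands the job in, once; it reports no verdict.
The state is a dict: "time": time; "joint_positions": joint angles; "qd": joint speeds; "joint_torque": joint torques, N m; "position": TCP position; "tool_rot": TCP orientation; "ft_force": force on the tool from outside, world axes, zero at the start; "torque": the same for the moment, N m; "grip_width": opening from 0.0 (shut) to 1.0 (fully open).
Only numpy, scipy, OpenCV 4.12 (cv2) and the standard library are available. Lean on these libraries where they do the work, as an engineer would, in place of code of your own. Each camera call takes 0.05 s, during which the arm holds its last target.

## Working session

There is one attempt and no reset: what is moved stays moved. The work goes in short steps, Python scripts to look and compute and a tool call to move; the robot and the scene stay as the last step left them, time stands still between calls to the robot, and variables do not carry over. Pictures are saved under pics/ and viewed, and the job is handed in when it is done.

Besides the shell and the picture viewer there is one more tool, called in YAML: its name, and indented under it one key for each argument. drive_tool: Moves the arm, as the interface text tells. Its arguments: {"type":"object","properties":{"increments":{"type":"string"},"squeeze":{"type":"number"}},"required":["increments"]}

```bash
mkdir -p pics; ls; python3 - <<'E'
from bench import ctrl,get_image
import cv2,numpy as np
for n in ["side","top","wrist"]:
    d=get_image(n); cv2.imwrite(f"pics/{n}0.png",d["img"][:,:,::-1]); print(n,d["mtx"].tolist(),np.round(d["camera_from_world"],4).tolist(),[k for k in d])
s=ctrl.get_state(); print({k:np.round(v,3).tolist() for k,v in s.items()}, ctrl.tcp_to_grasp)
E
```

```text
pics
side [[442.893176164551, 0.0, 317.78520616842525], [0.0, 442.893176164551, 234.48861523206367], [0.0, 0.0, 1.0]] [[-0.9998, 0.0109, 0.0154, 0.4893], [0.007, -0.541, 0.841, -0.3105], [0.0175, 0.8409, 0.5408, -0.6965], [0.0, 0.0, 0.0, 1.0]] ['img', 'mtx', 'camera_from_world']
top [[485.00033304377996, 0.0, 311.2824771109061], [0.0, 485.00033304377996, 242.86408928860476], [0.0, 0.0, 1.0]] [[-0.0236, -0.9997, 0.0009, -0.2862], [0.9896, -0.0232, 0.1422, -0.5382], [-0.1422, 0.0043, 0.9898, -1.0046], [0.0, 0.0, 0.0, 1.0]] ['img', 'mtx', 'camera_from_world']
wrist [[379.3755043124242, 0.0, 318.05743877257186], [0.0, 379.3755043124242, 235.54722417673975], [0.0, 0.0, 1.0]] [[0.3259, 0.9454, -0.0006, -0.648], [-0.9145, 0.315, -0.254, 0.0323], [-0.2399, 0.0833, 0.9672, -0.3882], [0.0, 0.0, 0.0, 1.0]] ['img', 'mtx', 'camera_from_world']
{'time': 0.15, 'joint_positions': [-1.224, 0.322, -0.07, 1.451, 0.023, 1.371, -0.057], 'qd': [-0.0, -0.004, 0.001, -0.005, -0.001, 0.001, -0.0], 'joint_torque': [0.0, -49.18, -0.405, -31.288, -0.064, 0.04, 0.0], 'position': [0.212, 0.614, 0.222], 'tool_rot': [-1.349, -0.96, 0.962], 'ft_force': [0.635, 0.702, 0.282], 'torque': [-0.011, -0.03, -0.006], 'grip_width': 1.0} -0.0187
```

View pics/side0.png

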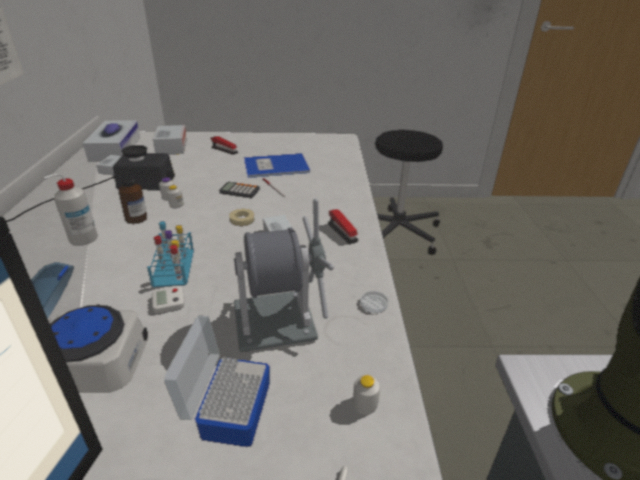

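View pics/top0.png

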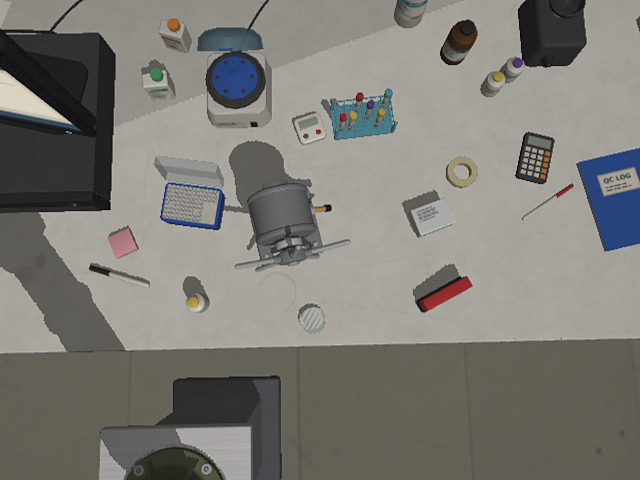

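View pics/wrist0.png

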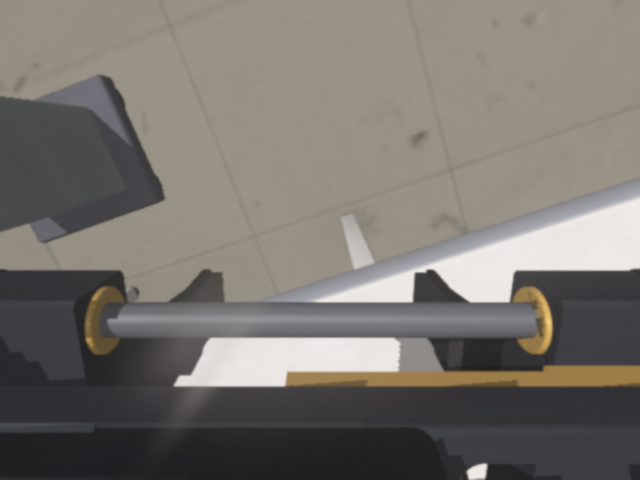

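```bash
python3 - <<'E'
import cv2
a=cv2.imread("pics/top0.png")[170:290,215:365]; cv2.imwrite("pics/topc.png",cv2.resize(a,None,fx=5,fy=5,interpolation=cv2.INTER_CUBIC))
a=cv2.imread("pics/side0.png")[190:360,220:400]; cv2.imwrite("pics/sidec.png",cv2.resize(a,None,fx=3.5,fy=3.5,interpolation=cv2.INTER_CUBIC))
E
```

```text
(no output)
```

View pics/topc.png

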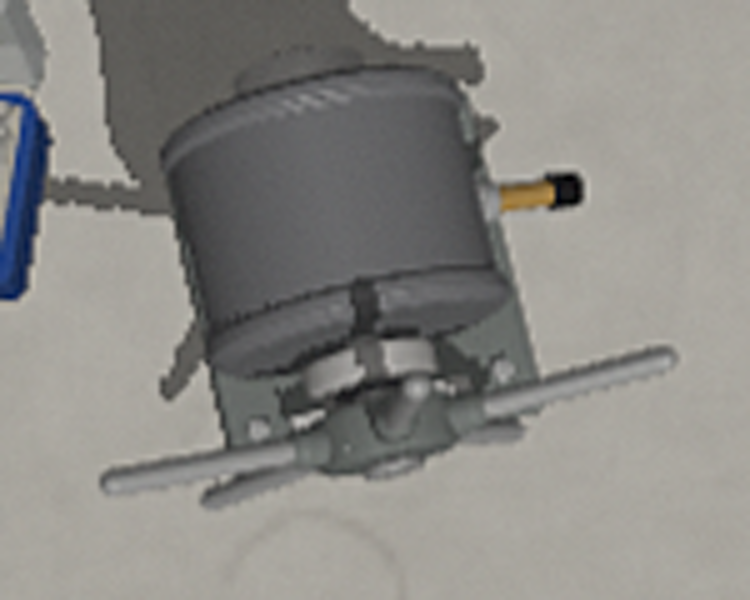

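View pics/sidec.png

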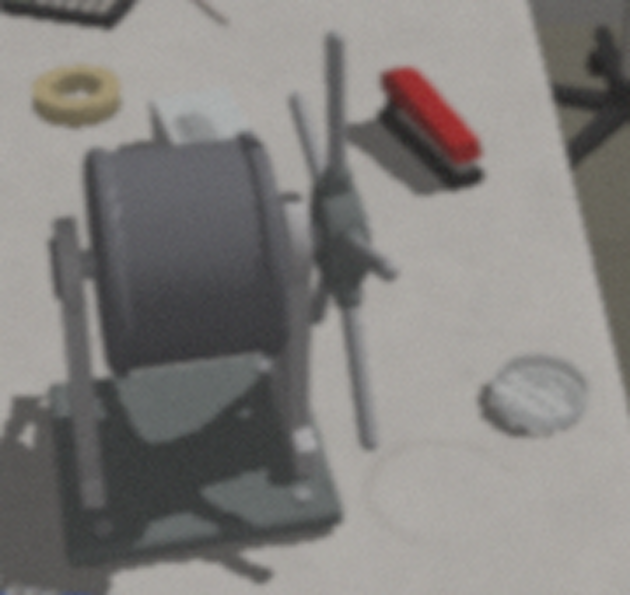

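```bash
cat > h.py <<'E'
import numpy as np
from bench import ctrl,get_image
import cv2
def ray(d,uv):
    K=d["mtx"];M=d["camera_from_world"];R=M[:3,:3];t=M[:3,3]
    c=-R.T@t; q=np.linalg.inv(K)@[uv[0],uv[1],1]; v=R.T@np.array([q[0],-q[1],-q[2]]); return c,v/np.linalg.norm(v)
def tri(rs):
    A=0;b=0
    for c,v in rs:
        P=np.eye(3)-np.outer(v,v);A=A+P;b=b+P@c
    p=np.linalg.solve(A,b);return p,[np.linalg.norm(np.cross(p-c,v)) for c,v in rs]
def onz(r,z): return r[0]+r[1]*(z-r[0][2])/r[1][2]
def onplane(r,p,n): return r[0]+r[1]*(n@(p-r[0]))/(n@r[1])
def proj(d,p):
    q=d["camera_from_world"][:3,:3]@p+d["camera_from_world"][:3,3]
    u=d["mtx"]@[q[0],-q[1],-q[2]]; return u[:2]/u[2]
E
python3 - <<'E'
from h import *
T=get_image("top");S=get_image("side")
np.set_printoptions(precision=4,suppress=True)
t=lambda a,b:ray(T,(a/5+215,b/5+170)); s=lambda a,b:ray(S,(a/3.5+220,b/3.5+190))
for n,a,b in [("up",(412,383),(335,38)),("left",(108,482),(370,440)),("right",(670,358),(295,98)),("LL",(208,498),(370,440))]:
    print(n,*tri([t(*a),s(*b)]))
# base plate corners at z=.016 from side: 
for c in [(340,515),(75,560),(55,390)]: print(onz(s(*c),.016))
print("stem",onz(t(582,190),.12))
for n,a in [("bottle",(196,303)),("dish",(312,318)),("stap",(443,294)),("stapE",(418,308)),("stapE2",(471,282)),("box",(432,215))]: print(n,onz(ray(T,a),.02))
E
```

```text
up [ 0.4939 -0.2742  0.259 ] [np.float64(0.0001137677852213262), np.float64(0.00011376778522150222)]
left [ 0.4768 -0.1481  0.1054] [np.float64(0.0009189355084877681), np.float64(0.0009189355084875889)]
right [ 0.5146 -0.3694  0.1673] [np.float64(0.001035386772296162), np.float64(0.0010353867722960636)]
LL [ 0.4738 -0.1843  0.0711] [np.float64(0.0003128576731681897), np.float64(0.0003128576731682029)]
[ 0.4889 -0.1851  0.016 ]
[ 0.6269 -0.1527  0.016 ]
[ 0.6563 -0.2847  0.016 ]
stem [ 0.5892 -0.3403  0.12  ]
bottle [ 0.4091 -0.0478  0.02  ]
dish [ 0.3714 -0.2965  0.02  ]
stap [ 0.4159 -0.5803  0.02  ]
stapE [ 0.3872 -0.5247  0.02  ]
stapE2 [ 0.4403 -0.6426  0.02  ]
box [ 0.5899 -0.5668  0.02  ]
```

```bash
python3 - <<'E'
from h import *
T=get_image("top");S=get_image("side")
np.set_printoptions(precision=4,suppress=True)
t=lambda a,b:ray(T,(a/5+215,b/5+170)); s=lambda a,b:ray(S,(a/3.5+220,b/3.5+190))
P=[]
for n,a,b in [("up",(412,383),(335,38)),("left",(108,482),(393,273)),("right",(670,358),(295,98)),("LL",(208,498),(370,440))]:
    p,e=tri([t(*a),s(*b)]);P.append(p); print(n,p,e)
P=np.array(P)
# axle horizontal: fit line in xy
c,m=P.mean(0),0
u,sv,vt=np.linalg.svd(P[:,:2]-P[:,:2].mean(0)); w=vt[0]; w=w*np.sign(-w[1]) # toward -y (right)
ax=np.array([-w[1],w[0]]); print("lat",w,"axis",ax,"yaw",np.degrees(np.arctan2(ax[1],ax[0])),sv)
L=(P[:,:2]-c[:2])@w
# z center .15 and circle
A=np.c_[2*L,2*P[:,2],np.ones(4)];b=L**2+P[:,2]**2
x=np.linalg.lstsq(A,b,rcond=None)[0];print("centre lat,z",x[:2],"R",np.sqrt(x[2]+x[0]**2+x[1]**2))
C=np.r_[c[:2]+w*x[0],x[1]];print("C",C)
print("angles from up toward right",np.degrees(np.arctan2(L-x[0],P[:,2]-.15)))
O=C[:2]+.085*ax;print("stand",O)
n=np.r_[ax,0]
q=onplane(t(582,190),np.r_[O,0],n); l=(q[:2]-O)@w; print("stem tip",q,l,q[2]-.15,np.degrees(np.arctan2(l,q[2]-.15)),np.hypot(l,q[2]-.15))
E
```

```text
up [ 0.4939 -0.2742  0.259 ] [np.float64(0.0001137677852213262), np.float64(0.00011376778522150222)]
left [ 0.468  -0.1619  0.1967] [np.float64(0.0008021758016428396), np.float64(0.0008021758016428035)]
right [ 0.5146 -0.3694  0.1673] [np.float64(0.001035386772296162), np.float64(0.0010353867722960636)]
LL [ 0.4738 -0.1843  0.0711] [np.float64(0.0003128576731681897), np.float64(0.0003128576731682029)]
lat [ 0.2183 -0.9759] axis [0.9759 0.2183] yaw 12.61155110337901 [0.168  0.0007]
centre lat,z [0.0142 0.1492] R 0.11153627269752935
C [ 0.4907 -0.2613  0.1492]
angles from up toward right [   6.9375  -65.3986   81.1219 -135.014 ]
stand [ 0.5736 -0.2428]
stem tip [ 0.5958 -0.3418  0.0895] 0.1014690820474066 -0.060489376703238146 120.80069324287473 0.11813102600709764
```

```bash
python3 - <<'E'
from h import *
from scipy.spatial.transform import Rotation as Ro
T=get_image("top");S=get_image("side")
np.set_printoptions(precision=4,suppress=True)
print(ray(T,(0,0))[0],ray(S,(0,0))[0])
for z in (0,.2,.4,.5):
    print(z,[onz(ray(T,p),z)[:2] for p in [(112,208),(0,212),(97,130),(113,35)]], [onz(ray(S,p),z)[:2] for p in [(103,447),(3,222)]])
s=ctrl.get_state();R=Ro.from_rotvec(s["tool_rot"]).as_matrix();print(R)
print(np.degrees(np.arctan2(R[1,0],R[0,0])))
E
```

```text
[ 0.383  -0.2943  1.0712] [0.5036 0.4123 0.6303]
0 [array([0.6267, 0.1482]), array([0.6234, 0.3998]), array([0.8115, 0.1892]), array([1.0469, 0.1605])] [array([0.8109, 0.0239]), array([ 1.3312, -0.6189])]
0.2 [array([0.5812, 0.0656]), array([0.5785, 0.2702]), array([0.7315, 0.099 ]), array([0.9229, 0.0756])] [array([0.7134, 0.1471]), array([ 1.0686, -0.2917])]
0.4 [array([ 0.5357, -0.017 ]), array([0.5336, 0.1406]), array([0.6515, 0.0087]), array([ 0.799 , -0.0093])] [array([0.6159, 0.2704]), array([0.806 , 0.0356])]
0.5 [array([ 0.513 , -0.0583]), array([0.5112, 0.0759]), array([ 0.6115, -0.0364]), array([ 0.737 , -0.0518])] [array([0.5671, 0.332 ]), array([0.6747, 0.1992])]
[[ 0.3267  0.     -0.9451]
 [ 0.9451 -0.0001  0.3267]
 [-0.0001 -1.     -0.    ]]
70.93356721234464
```

```bash
python3 - <<'E'
import cv2
a=cv2.imread("pics/top0.png")[0:360,0:300]; cv2.imwrite("pics/topl.png",cv2.resize(a,None,fx=1.6,fy=1.6))
E
```

```text
(no output)
```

View pics/topl.png

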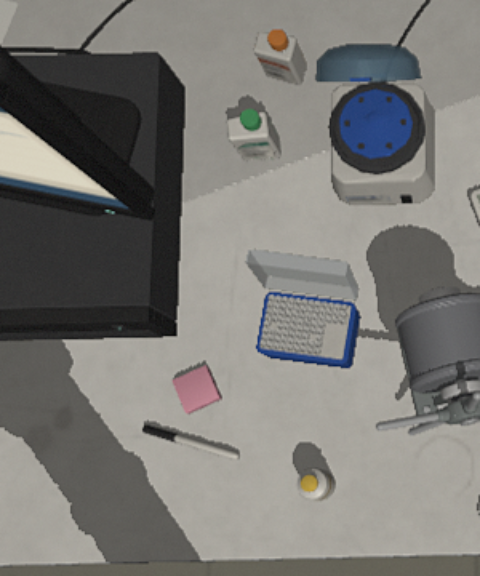

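```bash
cat >> h.py <<'E'
from scipy.spatial.transform import Rotation as Ro
def rows(pts,heads,R0,p0):
    """world waypoints + tool-x headings(deg) -> tool-frame rows"""
    out=[];p=np.array(p0);h=np.degrees(np.arctan2(R0[1,0],R0[0,0]))
    for q,hh in zip(pts,heads):
        a=np.radians(h);X=np.array([np.cos(a),np.sin(a),0]);Y=np.array([0,0,-1.]);Z=np.cross(X,Y)
        d=(np.array(q)-p)*1000;r=np.round([d@X,d@Y,d@Z]);p=p+(X*r[0]+Y*r[1]+Z*r[2])/1000
        t=round(-(hh-h),1);h-=t;out.append("%d %d %d %.1f 255"%(*r,t))
    return "; ".join(out),p,h
E
python3 - <<'E'
from h import *
s=ctrl.get_state();R=Ro.from_rotvec(s["tool_rot"]).as_matrix();p0=s["position"]
end=np.array([.504,-.320]);n=20
a0=np.arctan2(p0[1],p0[0]);a1=np.arctan2(end[1],end[0]);r0=np.hypot(*p0[:2]);r1=np.hypot(*end)
P=[];H=[]
for i in range(1,n+1):
    u=i/n;a=a0+(a1-a0)*u;r=r0+(r1-r0)*u-.12*np.sin(np.pi*u)
    P.append([r*np.cos(a),r*np.sin(a),p0[2]+(.335-p0[2])*min(1,u*4)]);H.append(70.93+(-77.39-70.93)*u)
print(*rows(P,H,R,p0))
E
```

```text
-24 -23 -57 7.4 255; -21 -22 -55 7.4 255; -19 -23 -55 7.5 255; -14 -22 -53 7.4 255; -12 -23 -52 7.4 255; -7 0 -51 7.4 255; -3 0 -49 7.4 255; 1 0 -48 7.4 255; 6 0 -46 7.4 255; 9 0 -45 7.5 255; 15 0 -43 7.4 255; 19 0 -41 7.4 255; 23 0 -40 7.4 255; 27 0 -38 7.4 255; 31 0 -37 7.4 255; 35 0 -35 7.5 255; 38 0 -33 7.4 255; 41 0 -33 7.4 255; 44 0 -31 7.4 255; 47 0 -30 7.4 255 [ 0.50414149 -0.32034872  0.33549476] -77.36643278765536
```

drive_tool:
  increments: "-22 -20 -52 7.4 255; -21 -22 -55 7.4 255; -19 -23 -55 7.5 255; -14 -22 -53 7.4 255; -12 -23 -52 7.4 255; -7 0 -51 7.4 255; -3 0 -49 7.4 255; 1 0 -48 7.4 255; 6 0 -46 7.4 255; 9 0 -45 7.5 255; 15 0 -43 7.4 255; 19 0 -41 7.4 255; 23 0 -40 7.4 255; 27 0 -38 7.4 255; 31 0 -37 7.4 255; 35 0 -35 7.5 255; 38 0 -33 7.4 255; 41 0 -33 7.4 255; 44 0 -31 7.4 255; 47 0 -30 7.4 255"

```text
time: 2.95
position: [0.4998, -0.3177, 0.3326]
tool_rot: [-1.304, 1.047, -1.048]
ft_force: [0.2, -0.3, -0.1]
grip_width: 0.006
```

```bash
python3 - <<'E'
from h import *
np.set_printoptions(precision=4,suppress=True)
s=ctrl.get_state();R=Ro.from_rotvec(s["tool_rot"]).as_matrix();print(s["time"],s["position"],R,s["joint_positions"],s["ft_force"],s["grip_width"])
C=np.array([.4907,-.2613,.15]);w=np.array([.2183,-.9759,0]);ax=np.array([.9759,.2183,0]);d=s["position"]-C;print("lat",d@w,"ax",d@ax,"z",s["position"][2])
ims=[get_image(n)["img"][:,:,::-1] for n in("side","top","wrist")]
cv2.imwrite("pics/s1.png",cv2.resize(ims[0][100:340,200:440],(600,600)));cv2.imwrite("pics/t1.png",cv2.resize(ims[1][150:330,200:400],(660,594)));cv2.imwrite("pics/w1.png",ims[2])
E
```

```text
2.95 [ 0.4998 -0.3177  0.3326] [[ 0.2159  0.0008  0.9764]
 [-0.9764  0.0001  0.2159]
 [ 0.0001 -1.      0.0008]] [-0.2033  0.2137  0.8708  1.446  -0.1635  1.5563 -0.6948] [ 0.1599 -0.3488 -0.1178] 0.005982102564633001
lat 0.057030763683505355 ax -0.0034025539777883724 z 0.33255980009377584
```

View pics/s1.png

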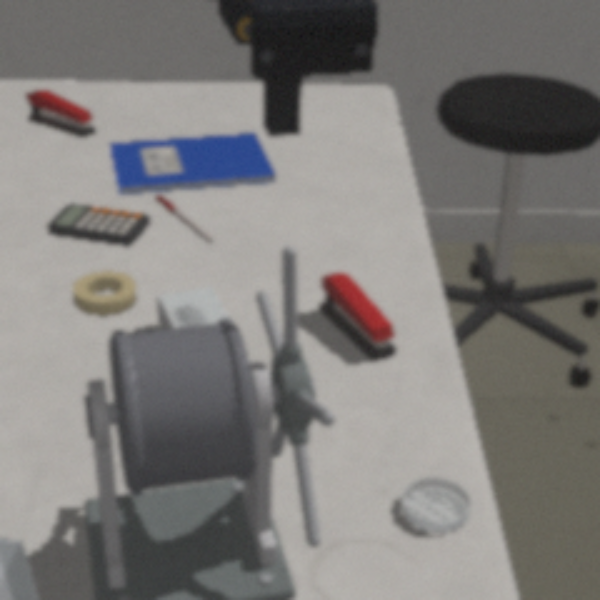

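View pics/t1.png

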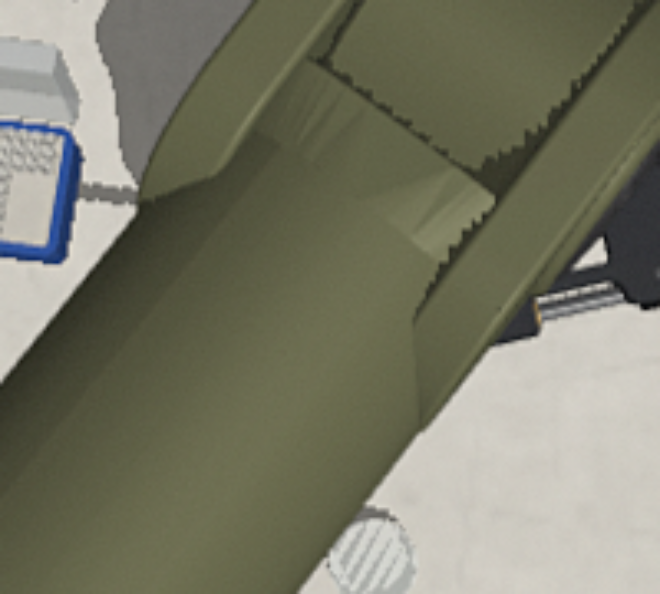

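View pics/w1.png

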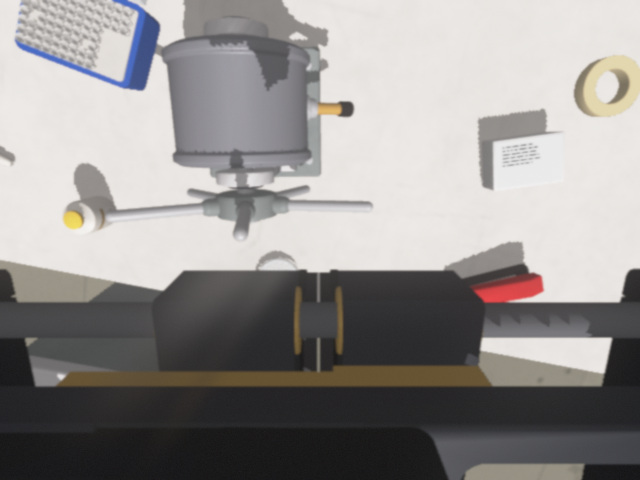

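```bash
cat >> h.py <<'E'
C=np.array([.4907,-.2613,.15]);w=np.array([.2183,-.9759,0]);ax=np.array([.9759,.2183,0])
def pol(r,off=0.):
    q=onplane(r,C+off*ax,ax)-C; return q@w,q[2],np.degrees(np.arctan2(q@w,q[2])),np.hypot(q@w,q[2])
E
python3 - <<'E'
from h import *
np.set_printoptions(precision=4,suppress=True)
W=get_image("wrist");T=get_image("top");S=get_image("side");print("cam",ray(W,(0,0))[0])
t=lambda a,b:ray(T,(a/5+215,b/5+170)); s=lambda a,b:ray(S,(a/3.5+220,b/3.5+190))
wr=lambda *p:ray(W,p)
for n,l in dict(up=[t(412,383),s(335,38),wr(241,236)],left=[t(108,482),s(393,273),wr(107,217)],right=[t(670,358),s(295,98),wr(370,207)],stem=[t(580,190),wr(351,108)]).items():
    p,e=tri(l);d=p-C;print(n,p,np.array(e),"lat",d@w,"ax",d@ax,"ang",np.degrees(np.arctan2(d@w,d[2])))
print("stem plane",pol(wr(351,108),.085),pol(t(580,190),.085))
E
```

```text
cam [ 0.5661 -0.3076  0.4943]
up [ 0.4942 -0.2734  0.2593] [0.0008 0.0002 0.0009] lat 0.012612248575611596 ax 0.000740783915838034 ang 6.584542087994002
left [ 0.4685 -0.1597  0.1989] [0.0026 0.0013 0.0026] lat -0.10402047539829105 ax 0.00047840907785887886 ang -64.80262515698001
right [ 0.5152 -0.3673  0.1678] [0.0026 0.0009 0.0028] lat 0.10881087630541103 ax 0.000785750661543152 ang 80.73203453907159
stem [ 0.6026 -0.3397  0.0562] [0.0028 0.0028] lat 0.1009705417581625 ax 0.09204931539300894 ang 132.8886819862764
stem plane (np.float64(0.0889321340925764), np.float64(0.016662789103236736), np.float64(79.3878048178553), np.float64(0.09047968288493796)) (np.float64(0.10061620799261256), np.float64(-0.05963516960611967), np.float64(120.6551983546421), np.float64(0.11696142425929727))
```

drive_tool:
  increments: "0 30 2 0 255; 0 35 2 0 255; 0 18 0 0 255; 0 0 0 0 255; 0 0 0 0 255"

```text
time: 3.88
position: [0.5045, -0.3158, 0.2508]
tool_rot: [-1.305, 1.043, -1.046]
ft_force: [0.3, 0.0, -0.7]
grip_width: 0.007
```

```bash
cat >> h.py <<'E'
def st():
    s=ctrl.get_state();d=s["position"]-C
    print("t %.2f lat %.1f ax %.1f z %.1f"%(s["time"],d@w*1e3,d@ax*1e3,s["position"][2]*1e3),"F",np.round([s["ft_force"]@w,s["ft_force"]@ax,s["ft_force"][2]],1))
def snap(k):
    for n,c in(("side",(slice(170,350),slice(210,390))),("top",(slice(170,290),slice(215,365))),("wrist",(slice(0,480),slice(0,640)))):
        im=get_image(n)["img"][:,:,::-1]; cv2.imwrite(f"pics/{n}{k}.png",im)
        if n!="wrist": cv2.imwrite(f"pics/{n}{k}c.png",cv2.resize(im[c],None,fx=3,fy=3,interpolation=cv2.INTER_CUBIC))
E
python3 - <<'E'
from h import *
st();snap(2)
E
```

```text
t 3.88 lat 56.2 ax 1.5 z 250.8 F [ 0.   0.3 -0.7]
```

View pics/side2c.png

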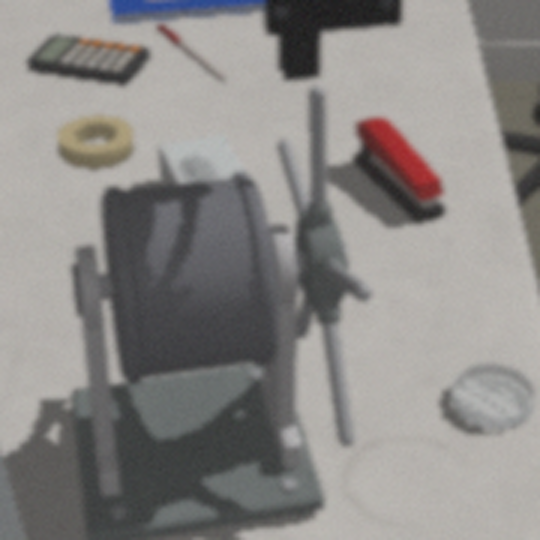

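View pics/wrist2.png

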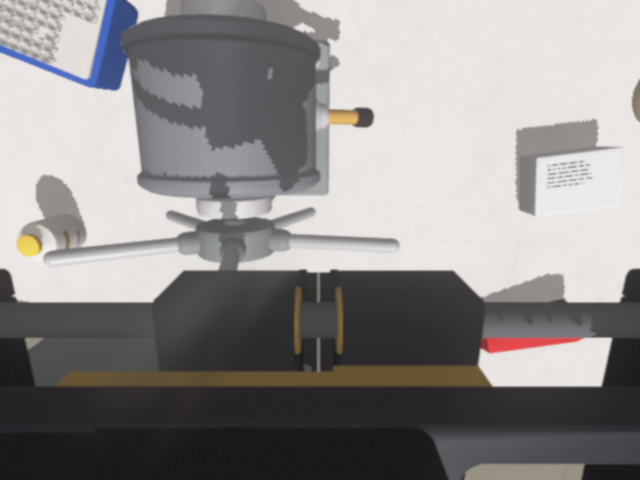

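drive_tool:
  increments: "-9 0 0 0 255; -9 0 -1 0 255; -6 0 0 0 255; -4 0 0 0 255; -4 0 0 0 255; -4 0 0 0 255; 0 0 0 0 255"

```text
time: 4.9
position: [0.4949, -0.2806, 0.2495]
tool_rot: [-1.305, 1.045, -1.045]
ft_force: [0.6, -1.5, -0.1]
grip_width: 0.001
```

```bash
python3 - <<'E'
from h import *
st();snap(3)
p=ctrl.get_state()["position"];print(proj(get_image("side"),p)-[210,170])
E
```

```text
t 4.90 lat 19.7 ax -0.2 z 249.5 F [ 1.6  0.2 -0.1]
[105.1945958   33.97669907]
```

View pics/side3c.png

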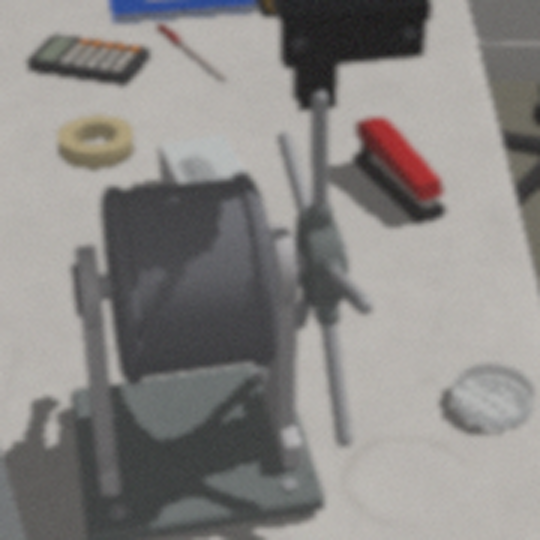

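drive_tool:
  increments: "-6 0 -1 0 255; -6 0 -1 0 255; -5 1 0 0 255; -6 1 0 0 255; -6 1 0 0 255; -5 1 0 0 255; -6 2 0 0 255; -5 2 0 0 255; -5 3 0 0 255"

```text
time: 6.22
position: [0.482, -0.232, 0.2383]
tool_rot: [-1.305, 1.045, -1.045]
ft_force: [0.1, -1.7, 0.9]
grip_width: 0.008
```

```bash
python3 - <<'E'
from h import *
st();snap(4)
E
```

```text
t 6.22 lat -30.5 ax -2.1 z 238.3 F [ 1.7 -0.3  0.9]
```

View pics/side4c.png

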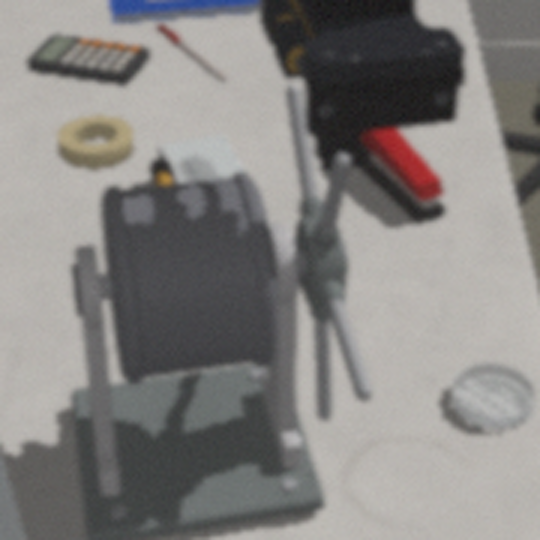

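View pics/wrist4.png

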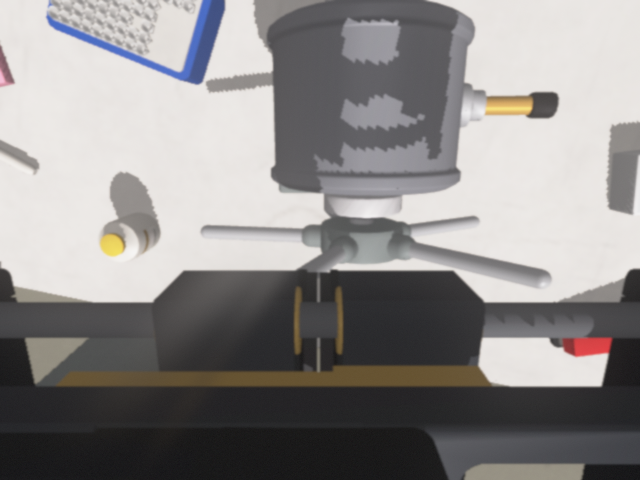

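drive_tool:
  increments: "-5 3 0 0 255; -5 3 0 0 255; -5 3 0 0 255; -4 3 0 0 255; -4 4 0 0 255; -5 4 0 0 255; 0 0 0 0 255; 0 0 0 0 255"

```text
time: 7.38
position: [0.4756, -0.2047, 0.2181]
tool_rot: [-1.306, 1.046, -1.044]
ft_force: [-0.3, -0.4, -0.3]
grip_width: 0.002
```

```bash
python3 - <<'E'
from h import *
st();snap(5)
E
```

```text
t 7.38 lat -58.5 ax -2.4 z 218.1 F [ 0.3 -0.4 -0.3]
```

View pics/side5c.png

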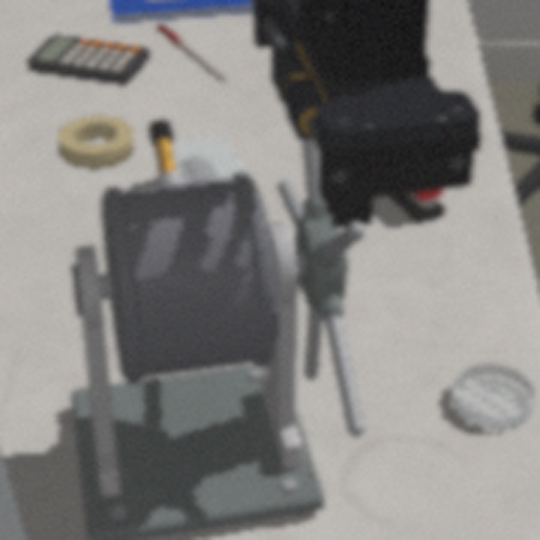

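View pics/wrist5.png

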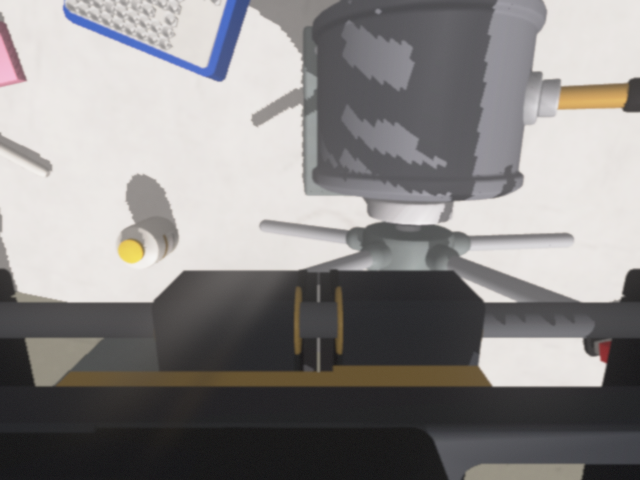

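drive_tool:
  increments: "2 -15 0 0 255; 2 -30 0 0 255; 10 -30 0 0 255; 30 0 0 0 255; 36 0 0 0 255; 36 0 0 0 255; 22 0 0 0 255; 0 25 0 0 255; 0 22 0 0 255; 0 6 0 0 255; 0 0 0 0 255"

```text
time: 8.9
position: [0.5063, -0.3397, 0.2411]
tool_rot: [-1.306, 1.045, -1.045]
ft_force: [-0.4, 0.0, 0.1]
grip_width: 0.008
```

```bash
python3 - <<'E'
from h import *
st();snap(6)
E
```

```text
t 8.90 lat 80.0 ax -1.9 z 241.1 F [-0.1 -0.4  0.1]
```

View pics/side6c.png

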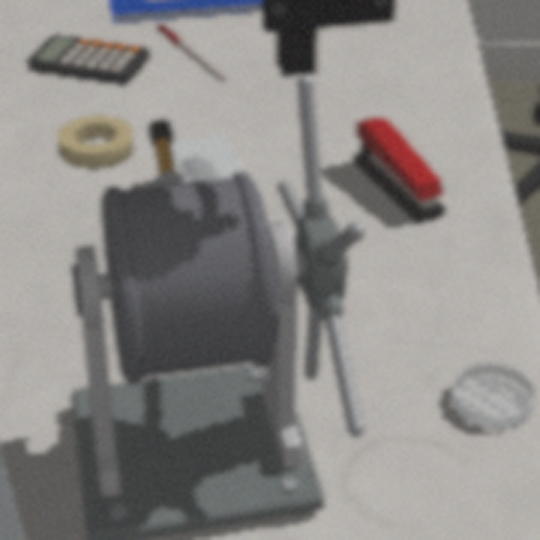

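View pics/wrist6.png

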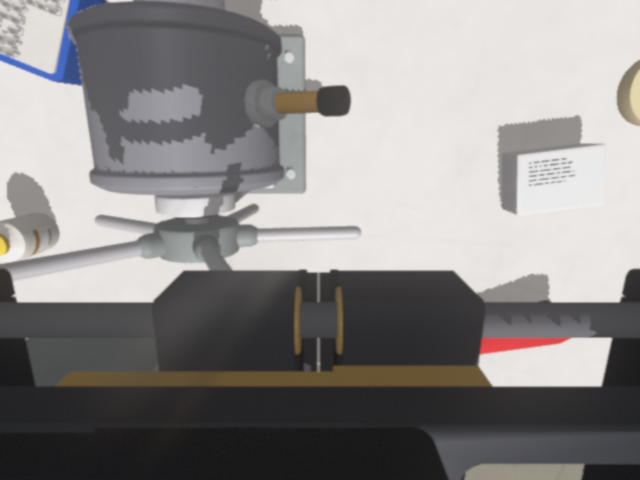

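drive_tool:
  increments: "-10 0 0 0 255; -8 0 0 0 255; -6 0 0 0 255; -6 0 0 0 255; -6 0 0 0 255; -6 0 0 0 255; -6 0 0 0 255; -6 0 0 0 255; -6 0 0 0 255; -6 0 0 0 255; -6 0 0 0 255; -5 1 0 0 255; -5 1 0 0 255; -5 1 0 0 255; -5 1 0 0 255; -5 2 0 0 255; -4 2 0 0 255; 0 0 0 0 255; 0 0 0 0 255"

```text
time: 11.42
position: [0.4837, -0.2407, 0.2321]
tool_rot: [-1.305, 1.046, -1.044]
ft_force: [-0.5, -0.1, -0.0]
grip_width: 0.002
```

```bash
python3 - <<'E'
from h import *
st();snap(7)
E
```

```text
t 11.43 lat -21.6 ax -2.3 z 232.1 F [-0.1 -0.5 -0. ]
```

View pics/side7c.png

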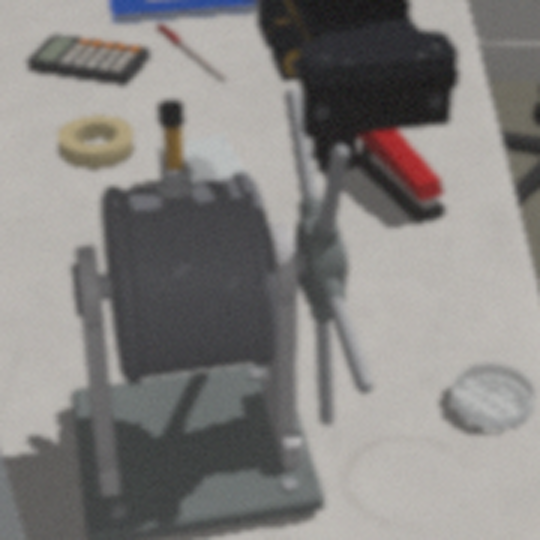

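View pics/wrist7.png

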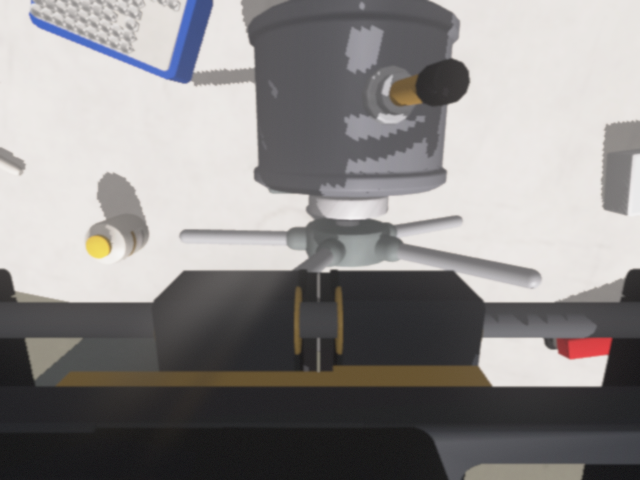

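```bash
python3 - <<'E'
from h import *
np.set_printoptions(precision=4,suppress=True)
W=get_image("wrist");S=get_image("side")
for p,a in [((533,279),44),((184,237),-100)]: print(a,pol(ray(W,p)))
for p,a in [((293,86),44),((340,150),-28),((366,388),-100)]: print(a,pol(ray(S,(p[0]/3+210,p[1]/3+170))))
c=ray(W,(446,82)); s=ray(S,(171/3+210,107/3+170)); p,e=tri([c,s]);d=p-C;print("cap",p,e,d@w,d@ax,d[2],np.degrees(np.arctan2(d@w,d[2])))
for x in (.08,.085,.09): print(x,pol(c,x),pol(s,x))
E
```

```text
44 (np.float64(0.08534861203002324), np.float64(0.07050359867823128), np.float64(50.441040883486664), np.float64(0.11070294938271755))
-100 (np.float64(-0.11143507117552433), np.float64(-0.007385624315908584), np.float64(-93.79186834728566), np.float64(0.11167955289322175))
44 (np.float64(0.08222366647664113), np.float64(0.07720017868833998), np.float64(46.804808089108825), np.float64(0.1127856325884354))
-28 (np.float64(-0.041491899522486775), np.float64(0.10184893394667274), np.float64(-22.16532750123331), np.float64(0.10997628413461624))
-100 (np.float64(-0.11253806505512626), np.float64(-0.011031462581447521), np.float64(-95.59849162039653), np.float64(0.11307744803026688))
cap [ 0.5794 -0.2672  0.2525] [np.float64(0.00021493326852377713), np.float64(0.00021493326852401048)] 0.02513519212998179 0.08529334725420587 0.10246944863889765 13.782217702780233
0.08 (np.float64(0.011719215043132666), np.float64(0.14550108165568046), np.float64(4.604881189017137), np.float64(0.14597227395707782)) (np.float64(0.07141711313947818), np.float64(0.07667388463890182), np.float64(42.96703096274923), np.float64(0.10478210073670337))
0.085 (np.float64(0.023964396837265204), np.float64(0.10639333014626409), np.float64(12.693657332653792), np.float64(0.10905885115563008)) (np.float64(0.02585644002044443), np.float64(0.1020028809795813), np.float64(14.224145506834772), np.float64(0.10522900369510997))
0.09 (np.float64(0.03620957863139801), np.float64(0.06728557863684687), np.float64(28.28681356200075), np.float64(0.07640996451483732)) (np.float64(-0.01970423309859032), np.float64(0.12733187732026138), np.float64(-8.796579814427004), np.float64(0.12884744383923835))
```

drive_tool:
  increments: "-4 2 0 0 255; -4 2 0 0 255; -4 2 0 0 255; 0 0 0 0 255; 0 0 0 0 255; 4 -6 0 0 255; 10 -30 0 0 255; 25 -45 0 0 255; 40 -30 0 0 255; 50 0 0 0 255; 55 0 0 0 255; 55 0 0 0 255; 50 0 0 0 255; 50 0 0 0 255; 0 0 0 0 255"

```text
time: 13.55
position: [0.5526, -0.5655, 0.3325]
tool_rot: [-1.307, 1.055, -1.046]
ft_force: [-0.1, 0.7, -1.1]
grip_width: 0.002
```

```bash
python3 - <<'E'
from h import *
st();snap(8)
im=cv2.imread("pics/top8.png")[170:290,215:365];cv2.imwrite("pics/top8d.png",cv2.resize(im,None,fx=5,fy=5,interpolation=cv2.INTER_CUBIC))
im=cv2.imread("pics/side8.png")[180:320,230:350];cv2.imwrite("pics/side8d.png",cv2.resize(im,None,fx=4,fy=4,interpolation=cv2.INTER_CUBIC))
E
```

```text
t 13.55 lat 310.4 ax -6.0 z 332.5 F [-0.7  0.  -1.1]
```

View pics/top8d.png

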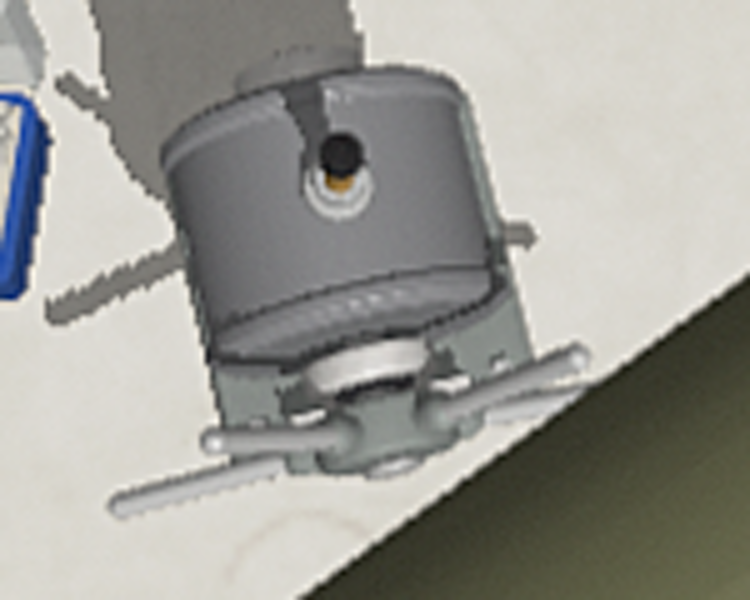

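View pics/side8d.png

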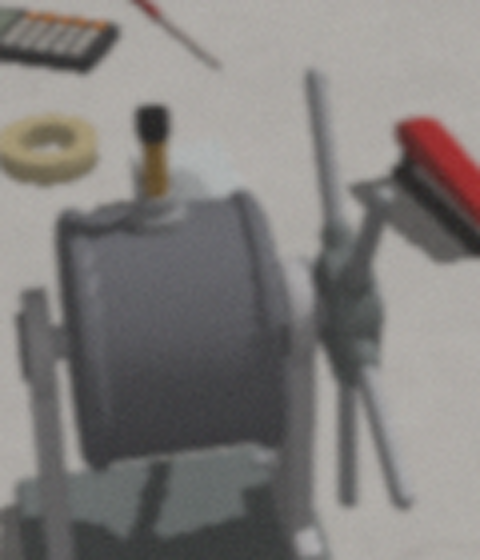

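View pics/wrist8.png

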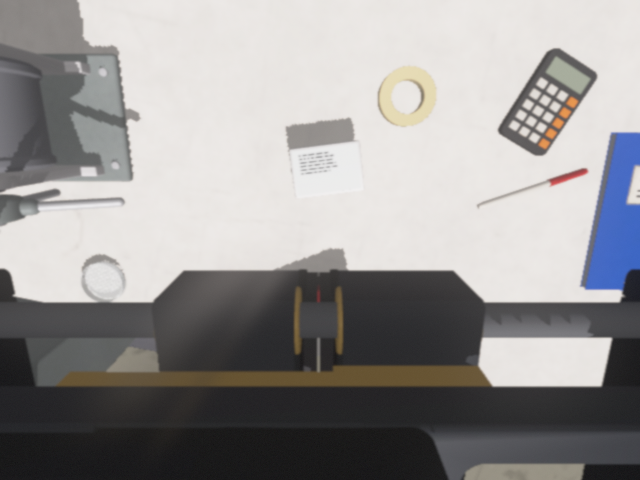

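```bash
python3 - <<'E'
from h import *
np.set_printoptions(precision=4,suppress=True)
T=get_image("top");S=get_image("side")
t=lambda a,b:ray(T,(a/5+215,b/5+170)); s=lambda a,b:ray(S,(a/4+230,b/4+180))
for n,a,b,o in [("LU",(208,440),(386,193),-36),("RU",(582,355),(313,72),36),("L",(113,506),(402,500),-108),("cap",(342,154),(153,110),0)]:
    p,e=tri([t(*a),s(*b)]);d=p-C;print(n,p,np.array(e),"lat %.4f ax %.4f z %.4f ang %.2f"%(d@w,d@ax,d[2],np.degrees(np.arctan2(d@w,d[2]))-o))
# stem foot centre on drum r~.062
print("cap/foot top-view lat",[pol(t(342,154),x) for x in(.085,)],[pol(t(338,190),x) for x in(.085,)])
E
```

```text
LU [ 0.4771 -0.2037  0.2464] [0.0004 0.0004] lat -0.0592 ax -0.0007 z 0.0964 ang 4.46
RU [ 0.5067 -0.3332  0.233 ] [0.0008 0.0008] lat 0.0736 ax -0.0001 z 0.0830 ang 5.60
L [ 0.4673 -0.1532  0.1247] [0.0009 0.0009] lat -0.1107 ax 0.0007 z -0.0253 ang 5.14
cap [ 0.5747 -0.2517  0.2573] [0.0008 0.0008] lat 0.0090 ax 0.0841 z 0.1073 ang 4.77
cap/foot top-view lat [(np.float64(0.008769017616681049), np.float64(0.1003976528270715), np.float64(4.9917091322160445), np.float64(0.1007798807458455))] [(np.float64(0.004185790215804026), np.float64(0.04705451534968588), np.float64(5.083433446105635), np.float64(0.047240324454056674))]
```

drive_tool:
  increments: "-50 0 1 0 255; -55 0 1 0 255; -55 0 1 0 255; -55 0 1 0 255; -55 0 0 0 255; -45 15 0 0 255; -5 45 0 0 255; 0 32 0 0 255; 0 0 0 0 255; 0 0 0 0 255"

```text
time: 15.05
position: [0.4901, -0.2469, 0.2471]
tool_rot: [-1.304, 1.043, -1.046]
ft_force: [0.7, 0.3, 0.2]
grip_width: 0.005
```

```bash
python3 - <<'E'
from h import *
st()
E
```

```text
t 15.05 lat -14.2 ax 2.5 z 247.1 F [-0.2  0.7  0.2]
```

drive_tool:
  increments: "-4 6 -2 0 255; -4 7 -2 0 255; -6 4 0 0 255; -5 4 0 0 255; -3 2 0 0 255; -2 1 0 0 255; -2 2 0 0 255; 0 0 0 0 255; 0 0 0 0 255"

```text
time: 16.18
position: [0.4799, -0.2225, 0.2194]
tool_rot: [-1.305, 1.045, -1.045]
ft_force: [0.2, 0.4, 2.0]
grip_width: 0.005
```

```bash
python3 - <<'E'
from h import *
st();snap(9)
im=cv2.imread("pics/side9.png")[180:320,230:350];cv2.imwrite("pics/side9d.png",cv2.resize(im,None,fx=4,fy=4,interpolation=cv2.INTER_CUBIC))
E
```

```text
t 16.18 lat -40.2 ax -2.1 z 219.4 F [-0.3  0.3  2. ]
```

View pics/side9d.png

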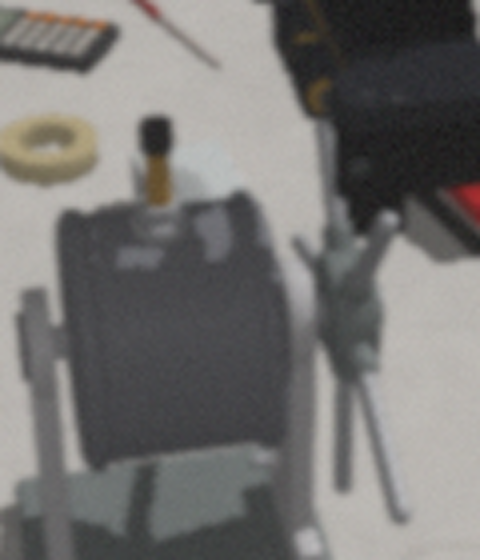

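drive_tool:
  increments: "4 -6 0 0 255; 10 -30 0 0 255; 25 -45 0 0 255; 40 -30 0 0 255; 50 0 0 0 255; 55 0 0 0 255; 55 0 0 0 255; 50 0 0 0 255; 50 0 0 0 255; 0 0 0 0 255"

```text
time: 17.58
position: [0.5508, -0.5586, 0.3261]
tool_rot: [-1.307, 1.055, -1.046]
ft_force: [-1.3, 0.3, -0.3]
grip_width: -0.003
```

```bash
python3 - <<'E'
from h import *
st();snap(10)
im=cv2.imread("pics/top10.png")[170:290,215:365];cv2.imwrite("pics/top10d.png",cv2.resize(im,None,fx=5,fy=5,interpolation=cv2.INTER_CUBIC))
im=cv2.imread("pics/side10.png")[180:320,230:350];cv2.imwrite("pics/side10d.png",cv2.resize(im,None,fx=4,fy=4,interpolation=cv2.INTER_CUBIC))
E
```

```text
t 17.57 lat 303.3 ax -6.3 z 326.1 F [-0.6 -1.2 -0.3]
```

View pics/top10d.png

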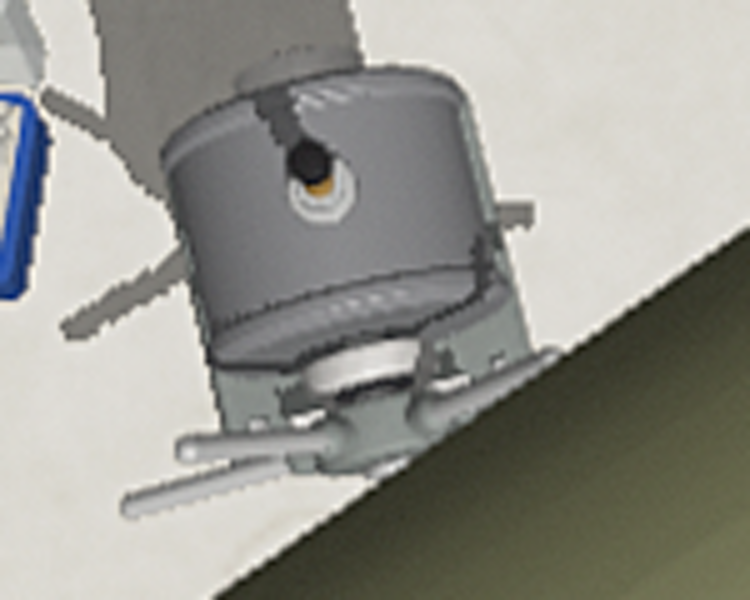

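View pics/side10d.png

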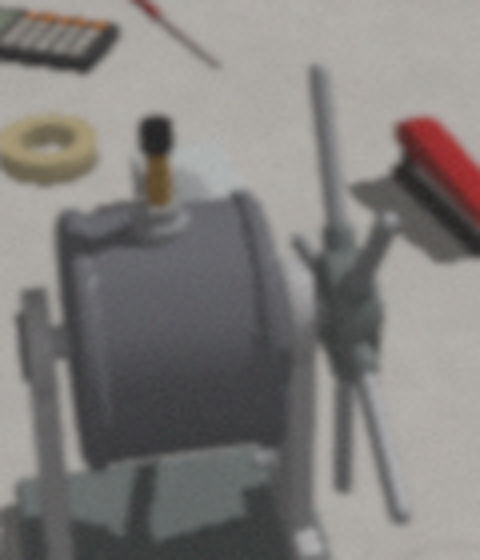

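```bash
python3 - <<'E'
from h import *
np.set_printoptions(precision=4,suppress=True)
T=get_image("top");S=get_image("side")
t=lambda a,b:ray(T,(a/5+215,b/5+170)); s=lambda a,b:ray(S,(a/4+230,b/4+180))
for n,a,b,o in [("LU",(184,449),(390,217),-36),("RU",(553,353),(317,68),36),("L",(126,508),(402,515),-108),("cap",(310,159),(155,120),0)]:
    p,e=tri([t(*a),s(*b)]);d=p-C;print(n,p,np.array(e),"lat %.4f ax %.4f z %.4f ang %.2f"%(d@w,d@ax,d[2],np.degrees(np.arctan2(d@w,d[2]))-o))
print([pol(t(310,159),x) for x in(.085,)],[pol(t(321,192),x) for x in(.085,)])
E
```

```text
LU [ 0.4752 -0.1948  0.2404] [0.0001 0.0001] lat -0.0683 ax -0.0006 z 0.0904 ang -1.06
RU [ 0.5056 -0.3227  0.2408] [0. 0.] lat 0.0632 ax 0.0011 z 0.0908 ang -1.16
L [ 0.4671 -0.1565  0.1133] [0.0006 0.0006] lat -0.1074 ax -0.0002 z -0.0367 ang -0.89
cap [ 0.5729 -0.2407  0.2586] [0.0008 0.0008] lat -0.0021 ax 0.0847 z 0.1086 ang -1.11
[(np.float64(-0.0023412844196098177), np.float64(0.10432086607033733), np.float64(-1.2856795096109639), np.float64(0.10434713561185456))] [(np.float64(-0.0020173187902541878), np.float64(0.05048287501367768), np.float64(-2.2883480498678384), np.float64(0.050523165426842716))]
```

```bash
python3 - <<'E'
import cv2,numpy as np
for n,bx in [("top",(244,215,268,262)),("top",(180,285,210,315)),("top",(405,185,460,240)),("side",(235,295,322,352)),("side",(325,205,362,245)),("side",(355,288,392,318)),("side",(350,372,384,418))]:
    a=cv2.imread(f"pics/{n}0.png",0);b=cv2.imread(f"pics/{n}10.png",0);x,y,X,Y=bx
    r=cv2.matchTemplate(b[y-6:Y+6,x-6:X+6],a[y:Y,x:X],cv2.TM_CCOEFF_NORMED);_,v,_,l=cv2.minMaxLoc(r);print(n,bx,round(v,3),l[0]-6,l[1]-6)
# joint circle fit of all measured tips
P=np.array([[.4942,-.2734,.2593],[.4685,-.1597,.1989],[.5152,-.3673,.1678],[.4738,-.1843,.0711],[.4771,-.2037,.2464],[.5067,-.3332,.233],[.4673,-.1532,.1247],[.4752,-.1948,.2404],[.5056,-.3227,.2408],[.4671,-.1565,.1133]])
C=np.array([.4907,-.2613,.15]);w=np.array([.2183,-.9759,0]);L=(P-C)@w;Z=P[:,2]-.15
x=np.linalg.lstsq(np.c_[2*L,2*Z,np.ones(10)],L**2+Z**2,rcond=None)[0];print("centre",x[:2],np.sqrt(x[2]+x[0]**2+x[1]**2))
print(np.degrees(np.arctan2(L[7:]-x[0],Z[7:]-x[1]))-[-36,36,-108])
E
```

```text
top (244, 215, 268, 262) 0.783 -1 -4
top (180, 285, 210, 315) 0.996 0 0
top (405, 185, 460, 240) 0.327 -4 3
side (235, 295, 322, 352) 0.91 0 0
side (325, 205, 362, 245) 0.979 0 0
side (355, 288, 392, 318) 0.995 0 0
side (350, 372, 384, 418) 0.998 0 0
centre [-0.00211335  0.00055865] 0.11149372571532568
[-0.37143611 -0.11565054 -1.48327932]
```

```bash
python3 - <<'E'
from bench import workorder,ctrl
print(workorder.close_job(),ctrl.get_state()["time"])
E
```

```text
the job is handed in; nothing more can be done
the job is handed in; nothing more can be done
```

The valve stem now points straight up to within about 1°, and I've handed in the job. I turned the drum about 116° by pushing two spokes in turn with the closed fingertips. The last 5° or so was a small finishing push on the second spoke.

**Stem angle:** the last two-view measurements put the stem at about −0.5° to −1.1° from upright. Three spoke tips gave −0.9° to −1.2°, and the stem cap gave −1.1°. After re-fitting the axle centre, the same three tips gave −0.1° to −1.5°. A rough top-view reading of the stem's foot gave −2.3°.

**Force and time:** the force readings I took while pushing were 2 N or less. The arm was clear of the tumbler after about 18 s on the clock.

**Things around it:** in the side view, the stand, stapler, dish and bottle match the first pictures with no shift. Two checks in the top view failed:
- **Stand:** the patch I compared matched poorly (0.78), probably because the wheel and its shadow had moved.
- **Slide box:** the retracted arm hid it. It looked undisturbed in the wrist picture taken just before the final push, and no planned move took the arm down to its height.

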